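Load the book press with the second cover

ROBOT

A 6-joint arm with a two-finger parallel gripper is mounted at the origin on the work surface. World frame = base frame: x ahead of the robot, y to its left, z up, the work surface at z = 0. Lengths are in m, angles in rad, forces in N, time in s.
With the tool pointing down it reaches from about 0.275 to 0.85 m from the base axis. Payload 5.2 kg.
Tool frame: the origin (TCP) lies midway between the tips of the shut fingers; the grasp point (between the pads) lies 19 mm behind it (env.pinch_z is the distance from the TCP to the grasp point, in m); z points along the fingers, y is the line along which they close (so a half turn about z gives the same grasp; the last joint's range is limited). The gripper opens to 85 mm and grips with 20 to 120 N. Pads are 22 mm wide; open, the fingers measure 114 mm over their backs; the gripper's body (76 mm by 85 mm) begins 54 mm behind the grasp point. The pads swing forward as they close: fully open they stand 13 mm farther back than shut.
Start: joints at [1.089, 0.259, 1.535, -0, 1.348, -0.203], TCP at [0.151, 0.529, 0.231] pointing down, gripper open.
Joint ranges: [-3.14, 3.14], [-0.91, 2.08], [0.19, 2.58], [-1.22, 4.36], [0.22, 2.71], [-3.12, 3.12]. Speed limits (rad/s): [2.57, 2.57, 3.14, 3.14, 3.14, 3.14].

INTERFACE

Orientations are given as a rotation vector (axis times angle).
In Python, from station import env gives the robot as it stands.
- The arm moves only by the tool move_arm, never from a script. Its arguments are lists of equal length, an entry for each row: "travel": the shift along the tool's x, y, z in cm, a list of three; "rotation": the turn, a rotation vector about the tool's x, y, z in degrees, a list of three. In form: {"travel": [[tx, ty, tz], ...], "rotation": [[rx, ry, rz], ...]}. A call has 1 to 8 rows; each row is the pose to reach, as a shift and turn from the pose commanded when the call began, along the tool's axes at that moment; what a row does not reach only later rows make up. A row lasts 1/10 s, in which the tool goes at most 50 mm and 8.59 degrees, less where a joint would pass 70% of its speed; a pose out of reach is approached as far as the arm can. A call with a gripper value outside its range is refused whole. "fingers" is the finger opening in cm, from 0 to 8.54, set as the call begins (left out, the last holds). The fingers move at their own pace and stop on an object; the grip force is fixed at half the most. Time passes only in rows, so rows that repeat a pose let the fingers close. It gives the time, the measured TCP pose, the force, the opening and the grip force at its end, in the units of the state.
- env.sense(): the state, without advancing time (a new reading comes with each control period).
- env.get_image(name): name is "scene" or "top"; returns a dict with "pixels" (400x640x3 uint8, blue, green, red), "intrinsics" (3x3 intrinsics, pixels), "rvec" (rotation vector, rad) and "tvec" (3), from world to camera coordinates, as OpenCV has them. Camera axes: x right, y down, z forward; pixel columns grow to the right and rows downward; lengths in m; the calibration is good to about 2 mm. A picture is of the moment at which its call begins. There is no depth.
- env.hand_in(): hands the job in; it is judged then, once.
The state is a dict: "clock": time; "q": joint angles; "joint_vel": joint speeds; "tau": joint torques, N m; "eef_pos": TCP position; "tcp_rot": TCP orientation; "ft_force": force on the tool from outside, world axes, zero at the start; "moment": the same for the moment, N m; "grip_width": finger opening in m; "grasp_force": force on a finger pad.
Only numpy, scipy, OpenCV 4.12 (cv2) and the standard library are available. Lean on these libraries where they do the work, as an engineer would, in place of code of your own. Each camera call takes 0.05 s, during which the arm holds its last target. There are 200 camera calls.

TASK

Load the little book press: bring the loose leather-covered book cover from under the microscope and lay it squarely on the pile between the press's four screw rods, then finish the pile with the loose pressing board of the same size, every edge in line with the pieces below. The cover lies so far under the lens that only its free end can be reached, while in the press the rods leave room for fingers only at the middle of the long sides, so it has to be drawn out, let go and taken again. Do not knock the microscope's head, and leave everything else where it lies.

Things in the scene. Friction and masses are not known exactly. Their poses are not given: they have to be found in the camera images.
- back_cover_mid (a point): Centre (half-way up) of the loose detached book cover to be pressed: a flat rigid rectangular wooden board in brown leather, 112 x 64 x 9 mm, about 50 g. Its own x runs along the 112 mm, y along the 64 mm, z up. It starts lying flat on the microscope's stage under the lens, its long side pointing roughly along the microscope's x; about 92 to 97 mm of its length sticks out beyond the lens axis on the operator's side (the microscope's -x).
- top_board_mid (a point): Centre (half-way up) of the loose beech pressing board that finishes the pile: plain pale wood, 112 x 64 x 12 mm, about 60 g; x along the 112 mm, y along the 64 mm, z up. It lies flat on the table to the right, near the shorter board.
- short_board_mid (a point): Centre of a shorter beech board, 80 x 48 x 12 mm, lying flat near the other one (the two may be in either place). Not wanted; stays where it is.
- mid_board_mid (a point): Centre (half-way up) of the uppermost piece of the pile in the press: beech board 112 x 64 x 12 mm, x along the 112 mm, y along the 64 mm; the cover is to be laid on its top, 6 mm above this point.
- front_cover_mid (a point): Centre of the first book cover, second piece of the pile, 112 x 64 x 9 mm, under mid_board; already in place.
- base_board_mid (a point): Centre of the lowest piece of the pile, a beech board 112 x 64 x 12 mm lying loose on the press's platen; already in place.
- press: Lower platen of the press, fixed: wooden slab 150 x 120 x 18 mm, origin at the centre of its underside, x along the 150 mm. Four upright steel rods, 10 mm thick, at x = +-44, y = +-44 mm, tops 105 mm above the table. The pile lies centred, long side along x, 7 mm between rods and long edges, its ends 7 mm beyond the rods; its top starts 51 mm above the table. The upper platen is off.
- scope: Foot of the microscope, fixed to the table: white slab 345 mm (x) x 230 mm (y), its flat top (the stage) 22 mm above the table. Origin on the table directly below the lens axis; x points from the operator's side to the column. The slab runs from x = -165 to +180 mm. The column (50 x 70 mm, to 392 mm above the table) stands at x = 145 mm.
- scope_head: Head of the microscope, fixed to the column; same origin and axes as the foot. The lens is a black cylinder on the axis, 54 to 60 mm in diameter, its underside 74 mm above the table (52 mm above the stage); above it a white body 60 mm in diameter and, on top, a blue camera 60 mm square, to 310 mm above the table. Nothing of it overhangs more than 31 mm in front (-x) of the axis. Not to be knocked.
- thick_book_mid (a point): Centre of a thick old book, 105 x 150 x 44 mm, lying at the back. Stays.
- wallet_binding_mid (a point): Centre of a flat leather wallet binding, 130 x 95 x 13 mm, near the robot at its right. Stays.
- brass_weight_mid (a point): Centre of a brass knobbed weight, 44 mm in diameter, 58 mm high. Stays.
- lens_ring_mid (a point): Centre of a black ring adapter, 84 mm in diameter, 16 mm high, at the back. Stays.
- loupe_mid (a point): Centre of a small black loupe, 38 mm in diameter, 36 mm high. Stays.
- bone_folder_mid (a point): Centre of a flat bone folder, 129 x 18 x 4 mm. Stays.
Not all that is in view belongs to the job. Leave any pink look-alike of the part that bears top_board_mid alone.

How it is judged:
On the way:
1. the loose cover lies squarely on the pile in the press, let go and at rest (x of back_cover_mid in the frame of mid_board_mid between -0.007 and 0.007 m and y of back_cover_mid in the frame of mid_board_mid between -0.007 and 0.007 m and z of back_cover_mid in the frame of mid_board_mid between 0.007 and 0.014 m and angle between the x axis of back_cover_mid and the x axis of mid_board_mid, either way round below 0.1 rad and linear speed of back_cover below 0.02 m/s and contact force between the fingers and back_cover below 0.1 N), for 0.2 s.
At the end, for the whole second after the job is handed in: In the press, bottom up: board, first cover, board, second cover, full-size board; each flat on the piece below, centre within 7 mm of its centre along both edges, turned less than 0.1 rad; lowest board within 9 mm and 0.1 rad of the platen's middle; all let go and at rest (x of base_board_mid in the frame of press between -0.009 and 0.009 m and y of base_board_mid in the frame of press between -0.009 and 0.009 m and angle between the x axis of base_board_mid and the x axis of press, either way round below 0.1 rad and height (world z) of base_board_mid below 0.03 m and x of front_cover_mid in the frame of base_board_mid between -0.007 and 0.007 m and y of front_cover_mid in the frame of base_board_mid between -0.007 and 0.007 m and z of front_cover_mid in the frame of base_board_mid between 0.007 and 0.014 m and angle between the x axis of front_cover_mid and the x axis of base_board_mid, either way round below 0.1 rad and x of mid_board_mid in the frame of front_cover_mid between -0.007 and 0.007 m and y of mid_board_mid in the frame of front_cover_mid between -0.007 and 0.007 m and z of mid_board_mid in the frame of front_cover_mid between 0.007 and 0.014 m and angle between the x axis of mid_board_mid and the x axis of front_cover_mid, either way round below 0.1 rad and x of back_cover_mid in the frame of mid_board_mid between -0.007 and 0.007 m and y of back_cover_mid in the frame of mid_board_mid between -0.007 and 0.007 m and z of back_cover_mid in the frame of mid_board_mid between 0.007 and 0.014 m and angle between the x axis of back_cover_mid and the x axis of mid_board_mid, either way round below 0.1 rad and x of top_board_mid in the frame of back_cover_mid between -0.007 and 0.007 m and y of top_board_mid in the frame of back_cover_mid between -0.007 and 0.007 m and z of top_board_mid in the frame of back_cover_mid between 0.007 and 0.014 m and angle between the x axis of top_board_mid and the x axis of back_cover_mid, either way round below 0.1 rad and linear speed of each of back_cover, top_board, mid_board below 0.02 m/s); the robot touches nothing.
It fails at once if the microscope's head is knocked (more than 10 N) (contact force between scope_head and anything else above 10 N).
It fails at once if another thing is moved more than 30 mm (distance of any of short_board_mid, thick_book_mid, wallet_binding_mid, brass_weight_mid, lens_ring_mid, loupe_mid, bone_folder_mid from where it was at the start of the episode above 0.03 m).
It also fails if it takes over 58 s, if anything falls off the work surface, if the arm or the gripper's body presses on something with over 40 N, if the wrist force passes 120 N, or if a joint passes its speed limit or range.

## Working session

There is one attempt and no reset: what is moved stays moved. The work goes in short steps, Python scripts to look and compute and a tool call to move; the robot and the scene stay as the last step left them, time stands still between calls to the robot, and variables do not carry over. Pictures are saved under pics/ and viewed, at most 10 in all, crops included, and the job is handed in when it is done.

Besides the shell and the picture viewer there is one more tool, called as name(argument=value, ...), one argument or row to a line, values as JSON. move_arm: Moves the arm, as the interface text tells. Its arguments: {"type":"object","properties":{"travel":{"type":"array"},"rotation":{"type":"array"},"fingers":{"type":"number"}},"required":["travel","rotation"]}

```bash
mkdir -p pics; ls
python3 - <<'E'
from station import env
import cv2,pickle
d={}
for n in ("scene","top"):
    im=env.get_image(n); d[n]=im; cv2.imwrite(f"pics/{n}0.png",im["pixels"])
    R=cv2.Rodrigues(im["rvec"])[0]; print(n,im["intrinsics"].round(1).tolist(),(-R.T@im["tvec"].ravel()).round(3))
pickle.dump(d,open("d0.pkl","wb"))
s=env.sense(); print(s, env.pinch_z)
E
```

```text
pics
scene [[384.6, 0.0, 316.6], [0.0, 384.6, 201.3], [0.0, 0.0, 1.0]] [1.171 0.258 0.729]
top [[466.8, 0.0, 319.6], [0.0, 466.8, 201.6], [0.0, 0.0, 1.0]] [ 0.418 -0.044  1.56 ]
{'clock': 0.1, 'q': array([ 1.08919851e+00,  2.59248162e-01,  1.53598490e+00, -3.40674823e-07,
        1.34797737e+00, -2.02825106e-01]), 'joint_vel': array([ 0.00188721, -0.00089267, -0.00234959,  0.00074777, -0.00132922,
       -0.0003943 ]), 'tau': array([ 1.18146647e-03, -4.46971929e+01, -2.91245306e+01, -5.55798761e-04,
        6.31849252e-03,  5.06437379e-05]), 'eef_pos': array([0.15111478, 0.52834296, 0.23056511]), 'tcp_rot': array([-4.36402952e-01, -3.11058554e+00,  2.39361059e-03]), 'ft_force': array([ 0.09037025, -0.99832466,  0.23657487]), 'moment': array([-0.00774666,  0.02025953,  0.0036583 ]), 'grasp_force': 0.0, 'grip_width': 0.08539113344807273} 0.0187
```

View pics/scene0.png

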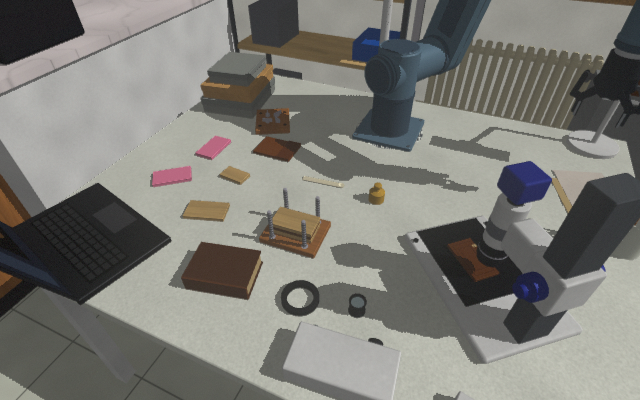

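View pics/top0.png

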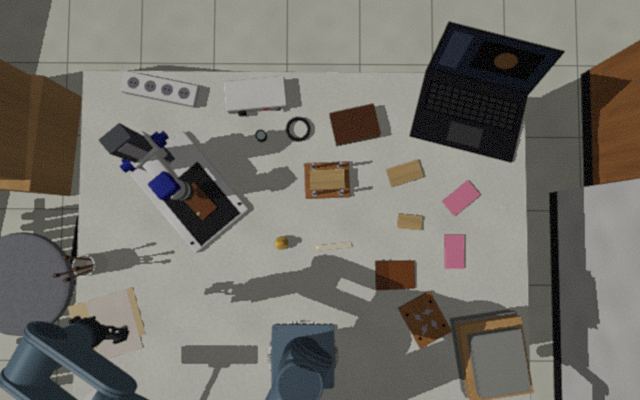

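The scene view shows the cover under the lens at about (475,258), the press pile at (297,223), the full-size board at (206,210) and the short board at (235,175). In the top view they are at (198,203), (328,180), (405,172) and (410,221). Next I'll zoom in and mask them.

```bash
cat > h.py <<'E'
import numpy as np,cv2
def cast(im,px,z):
    px=np.asarray(px,float).reshape(-1,2); R=cv2.Rodrigues(im["rvec"])[0]; t=np.asarray(im["tvec"]).ravel()
    d=np.c_[px,np.ones(len(px))]@np.linalg.inv(im["intrinsics"]).T@R; c=-R.T@t
    return (c+d*((z-c[2])/d[:,2])[:,None])[:,:2]
def proj(im,P): return cv2.projectPoints(np.asarray(P,float).reshape(-1,1,3),im["rvec"],im["tvec"],im["intrinsics"],None)[0].reshape(-1,2)
def mask(im,box,f,k=4):
    x0,y0,x1,y1=box; c=cv2.resize(im["pixels"][y0:y1,x0:x1],None,fx=k,fy=k,interpolation=cv2.INTER_CUBIC)
    h=cv2.cvtColor(c,cv2.COLOR_BGR2HSV).astype(int); m=f(h[...,0],h[...,1],h[...,2]).astype(np.uint8)*255
    return c,cv2.morphologyEx(m,cv2.MORPH_OPEN,np.ones((5,5)))
def big(m,box,k=4):
    c=max(cv2.findContours(m,cv2.RETR_EXTERNAL,cv2.CHAIN_APPROX_NONE)[0],key=cv2.contourArea)[:,0]
    return (c+.5)/k-.5+np.array(box[:2])
def rect(P):
    (c,s,a)=cv2.minAreaRect((P*1000).astype(np.float32)); 
    if s[0]<s[1]: s=s[::-1]; a+=90
    return np.round(c,1),np.round(s,1),round((a+90)%180-90,1)   # mm, deg of long side
E
python3 - <<'E'
from h import *; import pickle
d=pickle.load(open("d0.pkl","rb"))
T=d["top"];S=d["scene"]
B=[(T,(170,165,230,225),.031),(T,(298,150,358,210),.051),(T,(378,145,438,205),.012),(T,(380,195,440,255),.012),
   (S,(440,220,510,290),.031),(S,(260,190,330,260),.051),(S,(170,175,240,245),.012),(S,(200,140,270,210),.012)]
fs=[lambda h,s,v:(h<14)&(s>110)&(v>50)]+[lambda h,s,v:(h>14)&(h<30)&(s>50)&(v>110)]*3
tiles=[]
for i,(im,b,z) in enumerate(B):
    c,m=mask(im,b,fs[i%4]); 
    try:
        ct=big(m,b); print(i,*rect(cast(im,ct,z)))
        cv2.drawContours(c,[((ct-np.array(b[:2])+.5)*4).astype(np.int32)],-1,(0,255,0),1)
    except Exception as e: print(i,e)
    tiles.append(cv2.resize(c,(200,280) if 0 else (200,200)))
cv2.imwrite("pics/z.png",cv2.resize(np.vstack([np.hstack(tiles[:4]),np.hstack(tiles[4:])]),(800,400)))
E
```

```text
0 [495.2 334.9] [85.1 65.1] 42.8
1 [578.6 -77.1] [117.6  68.1] -85.8
2 [ 603.4 -337.5] [113.8  64.6] -72.3
3 [ 441.3 -353.3] [81.9 48.7] 84.5
4 [508.  344.8] [114.   65.1] 42.9
5 [587.5 -72.2] [124.   86.4] -87.2
6 [ 603.4 -335.4] [118.2  68.1] -73.3
7 [ 443.8 -349.8] [89.7 55.9] 84.2
```

View pics/z.png

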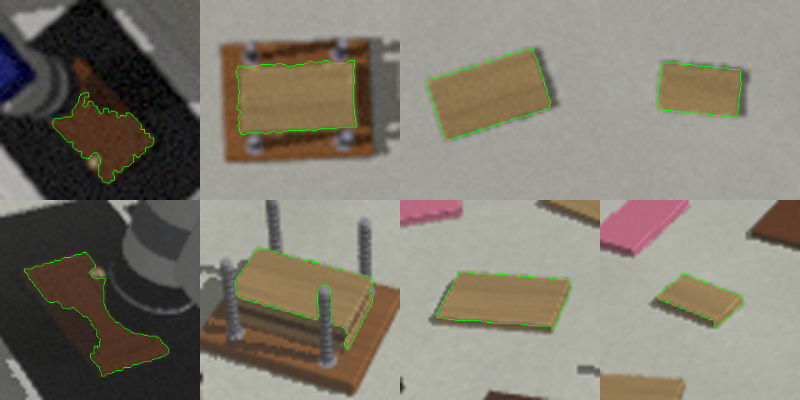

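The contours agree between the views. The cover is 114x65 mm at about (508,345), turned 43°, with its free end towards the robot. A small beige dot sits on its +y long edge, at about (198,213) in the top view, so I'll triangulate it. I'll also measure the press rods and write the pose helper.

```bash
cat >> h.py <<'E'
from scipy.spatial.transform import Rotation as Ro
def goal(pos,yaw,tilt=0):  # yaw = world angle of tool x (deg), z down, tilt about tool y
    a=np.radians(yaw); x=np.array([np.cos(a),np.sin(a),0]); z=np.array([0,0,-1.]); 
    return np.array(pos)/1000,Ro.from_matrix(np.c_[x,np.cross(z,x),z])*Ro.from_euler('y',tilt,degrees=True)
def show(pos0,R0,pos,R): # travel cm, rotation deg
    print("travel",(R0.inv().apply(pos-pos0)*100).round(2),"rot",np.degrees((R0.inv()*R).as_rotvec()).round(1))
E
python3 - <<'E'
from h import *; import pickle
from station import env
d=pickle.load(open("d0.pkl","rb")); T=d["top"];S=d["scene"]
# dot
def dot(im,b):
    c,m=mask(im,b,lambda h,s,v:(v>120)&(h<30)&(s>40)); p=big(m,b).mean(0); return p
for im,b in((T,(192,206,205,220)),(S,(467,238,482,254))):
    p=dot(im,b); print("dot",p.round(1),[ (cast(im,p,z)[0]*1000).round(1).tolist() for z in(.022,.031,.04)])
# platen: orange-brown slab z=.018 in top
b=(290,145,370,215); c,m=mask(T,b,lambda h,s,v:(h>4)&(h<30)&(s>80)); print("platen",*rect(cast(T,big(m,b),.018)))
# rods: grey low-sat within platen, tops .105 in scene
b=(255,180,335,260);
for u in (273,285,304,318): pass
for hx in(44,-44):
  for hy in(44,-44):
    a=np.radians(-86.5); w=np.array([580+hx*np.cos(a)-hy*np.sin(a),-77+hx*np.sin(a)+hy*np.cos(a)])/1000
    print("rod top pred",proj(S,[*w,.105]).round(1),proj(T,[*w,.105]).round(1))
s=env.sense(); p0=s["eef_pos"];R0=Ro.from_rotvec(s["tcp_rot"])
for g in(goal((425,270,230),42.9,10),goal((473.4,315.4,90),42.9,10),goal((473.4,315.4,19),42.9,10)): show(p0,R0,*g)
E
```

```text
dot [197.7 213.1] [[466.0, 345.7], [465.7, 343.4], [465.5, 341.1]]
dot [473.8 245.1] [[456.0, 343.6], [465.1, 342.5], [474.2, 341.4]]
platen [578.4 -78.4] [147.8 117.8] -87.4
rod top pred [[268.7 212. ]] [[340.1 161.6]]
rod top pred [[284.2 189.1]] [[341.8 189.5]]
rod top pred [[303.5 221.2]] [[312.1 163.2]]
rod top pred [[317.1 197.2]] [[313.7 191.1]]
travel [-33.44 -17.3    0.07] rot [-10.6   6.  120.8]
travel [-36.85 -11.58  14.06] rot [-10.6   6.  120.8]
travel [-36.85 -11.57  21.16] rot [-10.6   6.  120.8]
```

move_arm(
  travel=[
    [-33.4,-17.3,0],
    [-33.4,-17.3,0],
    [-33.4,-17.3,0],
    [-33.4,-17.3,0],
    [-33.4,-17.3,0],
    [-33.4,-17.3,0],
    [-33.4,-17.3,0],
    [-33.4,-17.3,0],
  ],
  rotation=[
    [0,0,120.8],
    [0,0,120.8],
    [0,0,120.8],
    [0,0,120.8],
    [0,0,120.8],
    [0,0,120.8],
    [0,0,120.8],
    [0,0,120.8],
  ],
)

```text
clock: 0.9
eef_pos: [0.4272, 0.2676, 0.231]
tcp_rot: [2.127, 2.311, -0.001]
ft_force: [-0.5, -0.4, -0.1]
grip_width: 0.0857
grasp_force: 0.0
```

```bash
cat > to.py <<'E'
import sys; from h import *; from station import env
s=env.sense(); v=[float(x) for x in sys.argv[1:]]
R0=Ro.from_rotvec(s["tcp_rot"]); x=R0.apply([1,0,0]); print("now",(s["eef_pos"]*1000).round(1),"yaw",np.degrees(np.arctan2(x[1],x[0])).round(1), "z",R0.apply([0,0,1]).round(3),"q",s["q"].round(2))
while v: show(s["eef_pos"],R0,*goal(v[:3],v[3],v[4])); v=v[5:]
E
python3 to.py 425 270 200 42.9 10 473.4 315.4 80 42.9 10 473.4 315.4 40 42.9 10 473.4 315.4 19 42.9 10
```

```text
now [427.2 267.6 231. ] yaw 94.8 z [ 0.    -0.001 -1.   ] q [ 0.34  0.18  1.64 -0.    1.32  0.26]
travel [ 0.26 -0.2   3.1 ] rot [-4.5  9.4 51.7]
travel [ 4.39  5.   15.09] rot [-4.5  9.4 51.7]
travel [ 4.4   5.   19.09] rot [-4.5  9.4 51.7]
travel [ 4.4   5.   21.19] rot [-4.5  9.4 51.7]
```

move_arm(
  travel=[
    [0.3,-0.2,1],
    [0.3,-0.2,2],
    [0.3,-0.2,3],
    [0.3,-0.2,3],
    [0.3,-0.2,3],
    [0.3,-0.2,3],
    [0.3,-0.2,3],
    [0.3,-0.2,3],
  ],
  rotation=[
    [-4.5,9.4,51.7],
    [-4.5,9.4,51.7],
    [-4.5,9.4,51.7],
    [-4.5,9.4,51.7],
    [-4.5,9.4,51.7],
    [-4.5,9.4,51.7],
    [-4.5,9.4,51.7],
    [-4.5,9.4,51.7],
  ],
)

```text
clock: 1.7
eef_pos: [0.4222, 0.2732, 0.2012]
tcp_rot: [-2.847, -1.139, -0.249]
ft_force: [-0.0, 0.4, -0.2]
grip_width: 0.0853
grasp_force: 0.0
```

```bash
python3 to.py 473.4 315.4 80 42.9 10 473.4 315.4 40 42.9 10 473.4 315.4 19 42.9 10
```

```text
now [422.2 273.2 201.2] yaw 43.6 z [ 0.126  0.121 -0.985] q [0.29 0.09 1.83 0.09 1.06 1.07]
travel [ 4.4   0.48 13.09] rot [-0.2 -0.   0.7]
travel [ 3.7   0.49 17.03] rot [-0.2 -0.   0.7]
travel [ 3.34  0.49 19.09] rot [-0.2 -0.   0.7]
```

move_arm(
  travel=[
    [3,0.3,4],
    [4.4,0.5,8],
    [4.4,0.5,13],
    [3.7,0.5,17],
    [3.7,0.5,17],
  ],
  rotation=[
    [-0.2,0,0.7],
    [-0.2,0,0.7],
    [-0.2,0,0.7],
    [-0.2,0,0.7],
    [-0.2,0,0.7],
  ],
)

```text
clock: 2.2
eef_pos: [0.4695, 0.3138, 0.0343]
tcp_rot: [-2.857, -1.122, -0.232]
ft_force: [0.0, -0.7, 0.2]
grip_width: 0.0855
grasp_force: 0.0
```

```bash
python3 to.py 473.4 315.4 19 42.9 10; python3 -c "
from h import *
from station import env
S=env.get_image('scene')
T=env.get_image('top')
a=cv2.resize(S['pixels'][190:310,410:550],(630,540))
cv2.imwrite('pics/g1.png',a)"
```

```text
now [469.5 313.8  34.3] yaw 42.9 z [ 0.116  0.114 -0.987] q [0.35 0.42 1.88 0.1  0.7  1.1 ]
travel [0.14 0.16 1.57] rot [-0.2  0.6 -0. ]
```

View pics/g1.png

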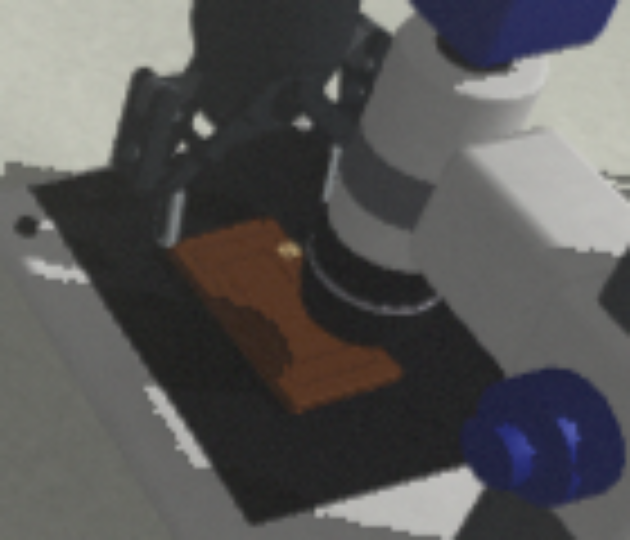

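The fingers straddle the free end, with the left one at about (170,240) in the crop, and the head is clear. Now I'll go down and close.

move_arm(
  travel=[
    [0.2,0.1,1.6],
    [0.2,0.1,1.6],
    [0.2,0.1,1.6],
  ],
  rotation=[
    [0,0,0],
    [0,0,0],
    [0,0,0],
  ],
)

```text
clock: 2.6
eef_pos: [0.4794, 0.3183, 0.0274]
tcp_rot: [-2.856, -1.118, -0.257]
ft_force: [0.1, -0.3, 0.1]
grip_width: 0.0852
grasp_force: 0.0
```

move_arm(
  travel=[
    [0,0,0],
    [0,0,0],
    [0,0,0],
    [0,0,0],
    [0,0,0],
    [0,0,0],
  ],
  rotation=[
    [0,0,0],
    [0,0,0],
    [0,0,0],
    [0,0,0],
    [0,0,0],
    [0,0,0],
  ],
  fingers=5.5,
)

```text
clock: 3.2
eef_pos: [0.4802, 0.3185, 0.028]
tcp_rot: [-2.856, -1.117, -0.26]
ft_force: [-2.0, -3.6, 13.3]
grip_width: 0.0549
grasp_force: 7.0
```

```bash
python3 to.py 473 315 25 42.9 10 408 254 25 42.9 10 408 254 19 42.9 10
```

```text
now [480.2 318.5  28. ] yaw 42.7 z [ 0.134  0.12  -0.984] q [0.35 0.43 1.87 0.11 0.67 1.1 ]
travel [-0.81 -0.23  0.16] rot [ 0.2 -0.4 -0.2]
travel [-9.57 -0.16 -1.44] rot [ 0.2 -0.4 -0.2]
travel [-9.68 -0.16 -0.85] rot [ 0.2 -0.4 -0.2]
```

The fingers closed just above the cover, because the arm hadn't settled and the tips were too high. I'll open, correct and settle before closing.

move_arm(
  travel=[
    [0,0,0],
    [0,0,0],
    [0,0,0],
    [0,0,0],
  ],
  rotation=[
    [0,0,0],
    [0,0,0],
    [0,0,0],
    [0,0,0],
  ],
  fingers=8.5,
)

```text
clock: 3.6
eef_pos: [0.4778, 0.3178, 0.0248]
tcp_rot: [-2.857, -1.117, -0.251]
ft_force: [-0.5, 0.6, -0.4]
grip_width: 0.0851
grasp_force: 0.0
```

```bash
python3 to.py 473.4 315.4 19 42.9 10
```

```text
now [477.8 317.8  24.8] yaw 42.7 z [ 0.128  0.118 -0.985] q [0.35 0.44 1.87 0.11 0.67 1.1 ]
travel [-0.58 -0.13  0.49] rot [ 0.  -0.  -0.2]
```

move_arm(
  travel=[
    [-0.6,-0.1,0.5],
    [-0.6,-0.1,0.5],
    [-0.6,-0.1,0.5],
    [-0.6,-0.1,0.5],
  ],
  rotation=[
    [0,0,0],
    [0,0,0],
    [0,0,0],
    [0,0,0],
  ],
)

```text
clock: 4.0
eef_pos: [0.4737, 0.3151, 0.0189]
tcp_rot: [-2.857, -1.117, -0.252]
ft_force: [-0.4, -0.2, -0.5]
grip_width: 0.0851
grasp_force: 0.0
```

```bash
python3 to.py 473.4 315.4 19 42.9 10 ; python3 -c "
from station import env
print(env.sense()['joint_vel'].round(4))"
```

```text
now [473.7 315.1  18.9] yaw 42.7 z [ 0.128  0.118 -0.985] q [0.35 0.44 1.89 0.11 0.65 1.09]
travel [-0.   -0.04 -0.01] rot [ 0.  -0.1 -0.2]
[-0.0003 -0.0044 -0.004   0.0016  0.0001 -0.0003]
```

Settled exactly. Closing.

move_arm(
  travel=[
    [0,0,0],
    [0,0,0],
    [0,0,0],
    [0,0,0],
    [0,0,0],
    [0,0,0],
  ],
  rotation=[
    [0,0,0],
    [0,0,0],
    [0,0,0],
    [0,0,0],
    [0,0,0],
    [0,0,0],
  ],
  fingers=5.5,
)

```text
clock: 4.6
eef_pos: [0.4739, 0.3152, 0.0197]
tcp_rot: [-2.857, -1.118, -0.253]
ft_force: [-2.3, -1.8, 5.2]
grip_width: 0.0618
grasp_force: 64.5
```

```bash
python3 to.py 473.4 315.4 24 42.9 10 426 271.5 24 42.9 10 426 271.5 19 42.9 10
```

```text
now [473.9 315.2  19.7] yaw 42.7 z [ 0.129  0.119 -0.984] q [0.35 0.44 1.89 0.11 0.65 1.09]
travel [ 0.05 -0.05 -0.43] rot [ 0.1 -0.1 -0.2]
travel [-6.31 -0.04 -1.56] rot [ 0.1 -0.1 -0.2]
travel [-6.39 -0.04 -1.07] rot [ 0.1 -0.1 -0.2]
```

move_arm(
  travel=[
    [0.1,0,-0.5],
    [0.1,0,-0.5],
    [-1.4,0,-0.8],
    [-2.9,0,-1.1],
    [-4.4,0,-1.3],
    [-5.8,0,-1.6],
    [-5.8,0,-1.6],
    [-5.8,0,-1.6],
  ],
  rotation=[
    [0,0,0],
    [0,0,0],
    [0,0,0],
    [0,0,0],
    [0,0,0],
    [0,0,0],
    [0,0,0],
    [0,0,0],
  ],
)

```text
clock: 5.4
eef_pos: [0.4304, 0.2747, 0.0249]
tcp_rot: [-2.857, -1.116, -0.254]
ft_force: [1.2, 0.6, 0.2]
grip_width: 0.0616
grasp_force: 65.3
```

move_arm(
  travel=[
    [-0.1,0,0.4],
    [-0.1,0,0.4],
    [-0.1,0,0.4],
  ],
  rotation=[
    [0,0,0],
    [0,0,0],
    [0,0,0],
  ],
)

```text
clock: 5.7
eef_pos: [0.4298, 0.2745, 0.0203]
tcp_rot: [-2.857, -1.117, -0.252]
ft_force: [0.4, -0.3, 0.4]
grip_width: 0.0617
grasp_force: 65.3
```

move_arm(
  travel=[
    [0,0,0],
    [0,0,0],
    [0,0,0],
    [0,0,-4],
    [0.7,0,-8],
    [1.4,0,-12],
    [1.4,0,-12],
    [1.4,0,-12],
  ],
  rotation=[
    [0,0,0],
    [0,0,0],
    [0,0,0],
    [0,0,0],
    [0,0,0],
    [0,0,0],
    [0,-10,0],
    [0,-10,0],
  ],
  fingers=8.5,
)

```text
clock: 6.5
eef_pos: [0.4272, 0.2707, 0.1438]
tcp_rot: [2.924, 1.144, 0.009]
ft_force: [0.1, 0.6, -0.2]
grip_width: 0.0849
grasp_force: 0.0
```

move_arm(
  travel=[
    [-8,0,0],
    [-8,0,0],
    [-8,0,0],
    [-8,0,0],
  ],
  rotation=[
    [0,0,0],
    [0,0,0],
    [0,0,0],
    [0,0,0],
  ],
)

```text
clock: 6.9
eef_pos: [0.3648, 0.215, 0.1401]
tcp_rot: [-2.925, -1.143, -0.001]
ft_force: [-0.1, 0.5, 0.3]
grip_width: 0.0847
grasp_force: 0.0
```

```bash
python3 - <<'E'
from h import *; from station import env
S=env.get_image('scene');T=env.get_image('top')
b=(425,205,515,295);c,m=mask(S,b,lambda h,s,v:(h<14)&(s>110)&(v>40));ct=big(m,b);print(*rect(cast(S,ct,.031)))
cv2.drawContours(c,[((ct-np.array(b[:2])+.5)*4).astype(np.int32)],-1,(0,255,0),1)
b=(170,165,240,255);e,m=mask(T,b,lambda h,s,v:(h<14)&(s>90)&(v>40));ct=big(m,b);print(*rect(cast(T,ct,.031)))
cv2.drawContours(e,[((ct-np.array(b[:2])+.5)*4).astype(np.int32)],-1,(0,255,0),1)
cv2.imwrite('pics/g2.png',np.hstack([c,e]))
E
python3 to.py 450 290 100 42.9 0
```

```text
[463.6 306.3] [113.2  62.4] 42.9
[461.9 305.1] [115.8  68.3] 44.2
now [366.  215.6 140.7] yaw 42.7 z [ 0.002  0.001 -1.   ] q [0.27 0.12 1.95 0.   1.07 1.09]
travel [11.21  0.23  4.09] rot [ 0.  -0.1 -0.2]
```

View pics/g2.png

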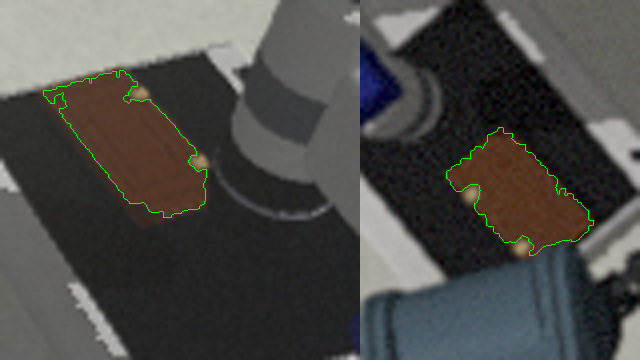

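The cover is drawn out, centred at about (463.5,305.5) mm and turned 43°. The two clasps sit at its +y edge about ±25 mm from the middle, so the middle is free for the fingers. I'll take it there.

move_arm(
  travel=[
    [4,0.1,0],
    [8,0.2,0],
    [12.3,0.4,3],
    [13.2,0.4,7],
    [13.2,0.4,10],
    [13.2,0.4,10],
    [13.2,0.4,10],
  ],
  rotation=[
    [0,0,-0.2],
    [0,0,-0.2],
    [0,0,-0.2],
    [0,0,-0.2],
    [0,0,-0.2],
    [0,0,-0.2],
    [0,0,-0.2],
  ],
)

```text
clock: 7.7
eef_pos: [0.4652, 0.3021, 0.0408]
tcp_rot: [-2.923, -1.15, 0.0]
ft_force: [-0.3, -0.4, 0.3]
grip_width: 0.0848
grasp_force: 0.0
```

```bash
python3 to.py 463.5 305.5 18.5 42.9 0
```

```text
now [465.2 302.1  40.8] yaw 42.9 z [-0.  0. -1.] q [0.37 0.47 1.75 0.   0.93 1.2 ]
travel [ 0.1  -0.36  2.23] rot [-0. -0.  0.]
```

move_arm(
  travel=[
    [0.1,-0.2,1],
    [0.1,-0.2,2.2],
    [0.1,-0.2,2.2],
    [0.1,-0.2,2.2],
  ],
  rotation=[
    [0,0,0],
    [0,0,0],
    [0,0,0],
    [0,0,0],
  ],
)

```text
clock: 8.1
eef_pos: [0.4645, 0.3039, 0.0194]
tcp_rot: [-2.924, -1.149, -0.002]
ft_force: [-0.3, -0.3, -0.0]
grip_width: 0.0851
grasp_force: 0.0
```

move_arm(
  travel=[
    [0,0,0],
    [0,0,0],
    [0,0,0],
    [0,0,0],
    [0,0,0],
    [0,0,0],
  ],
  rotation=[
    [0,0,0],
    [0,0,0],
    [0,0,0],
    [0,0,0],
    [0,0,0],
    [0,0,0],
  ],
  fingers=5.5,
)

```text
clock: 8.7
eef_pos: [0.4651, 0.3042, 0.0204]
tcp_rot: [-2.924, -1.149, -0.004]
ft_force: [-2.1, -0.6, 6.6]
grip_width: 0.0617
grasp_force: 64.4
```

move_arm(
  travel=[
    [0,0,-1],
    [-2,0,-3],
    [-6,0,-6],
    [-10,0,-10],
    [-10,0,-14],
    [-10,0,-18],
    [-10,0,-18],
    [-10,0,-18],
  ],
  rotation=[
    [0,0,0],
    [0,0,0],
    [0,0,0],
    [0,0,0],
    [0,0,0],
    [0,0,0],
    [0,0,0],
    [0,0,0],
  ],
)

```text
clock: 9.5
eef_pos: [0.3918, 0.2359, 0.2006]
tcp_rot: [2.924, 1.149, 0.008]
ft_force: [-1.0, 0.3, -1.2]
grip_width: 0.0612
grasp_force: 65.5
```

The cover is held. Now a refined pile measurement from the first, unobstructed images, with a robust line fit on each side.

```bash
cat > pile.py <<'E'
from h import *
def sides(im,ct,z,c0,a0,hl=56,hw=32,tol=6):
    """robust edges of a known rectangle: returns centre offsets & angle (mm,deg)"""
    a=np.radians(a0);R=np.array([[np.cos(a),np.sin(a)],[-np.sin(a),np.cos(a)]])
    p=(cast(im,ct,z)*1000-c0)@R.T; out={}
    for n,ax,v,lim in(("+x",0,hl,hw-8),("-x",0,-hl,hw-8),("+y",1,hw,hl-22),("-y",1,-hw,hl-22)):
        q=p[(abs(p[:,ax]-v)<tol)&(abs(p[:,1-ax])<lim)]
        if len(q)<12: continue
        l=cv2.fitLine(q.astype(np.float32),cv2.DIST_HUBER,0,.01,.01).ravel()
        d,o=(l[:2],l[2:]); t=(0-o[1-ax])/d[1-ax]; sl=np.degrees(np.arctan(d[ax]/d[1-ax])); out[n]=(round(float(o[ax]+t*d[ax]-v),1),round(float(sl if ax else -sl),1),len(q))
    return out
E
python3 - <<'E'
from pile import *; import pickle
d=pickle.load(open("d0.pkl","rb")); T=d["top"];S=d["scene"]
c0=np.array([580,-77.5])
for n,im,b in(("T",T,(298,150,358,210)),("S",S,(260,190,330,260))):
    c,m=mask(im,b,lambda h,s,v:(h>14)&(h<30)&(s>50)&(v>110)); v=cv2.cvtColor(c,cv2.COLOR_BGR2HSV)[...,2]
    th,_=cv2.threshold(v[m>0].reshape(-1,1),0,255,cv2.THRESH_OTSU); print(n,th)
    for t in(th,th-10): 
        m2=cv2.morphologyEx(((m>0)&(cv2.GaussianBlur(v,(9,9),0)>t)).astype(np.uint8)*255,cv2.MORPH_OPEN,np.ones((7,7))); ct=big(m2,b)
        print(sides(im,ct,.051,c0,-87))
    c2=c.copy();cv2.drawContours(c2,[((ct-np.array(b[:2])+.5)*4).astype(np.int32)],-1,(0,255,0),1); 
    cv2.imwrite(f"pics/p{n}.png",c2)
cv2.imwrite("pics/p.png",np.hstack([cv2.resize(cv2.imread(f"pics/p{n}.png"),(400,400)) for n in "TS"]))
E
python3 to.py 400 -77 200 -87 0
```

```text
T 133.0
{'+x': (-3.0, -4.4, 59), '-x': (2.2, -2.4, 59), '+y': (-4.1, 0.0, 84), '-y': (0.8, -1.0, 83)}
{'+x': (-1.7, -3.3, 59), '-x': (-0.1, -2.7, 59), '+y': (-1.8, -0.4, 83), '-y': (-0.6, -0.0, 83)}
S 137.0
{'+x': (-1.5, 3.9, 47), '-x': (-1.1, -0.2, 56), '+y': (-4.6, 0.1, 90), '-y': (-2.2, 0.5, 104)}
{'+x': (-1.1, 3.0, 48), '-x': (-2.7, 0.1, 63), '+y': (-3.8, 0.2, 95), '-y': (-2.3, 0.3, 100)}
now [391.8 235.9 200.6] yaw 42.9 z [ 0.005  0.002 -1.   ] q [0.3  0.11 1.8  0.   1.23 1.12]
travel [-2.070e+01  2.348e+01  1.000e-02] rot [ -0.2  -0.3 129.9]
```

View pics/p.png

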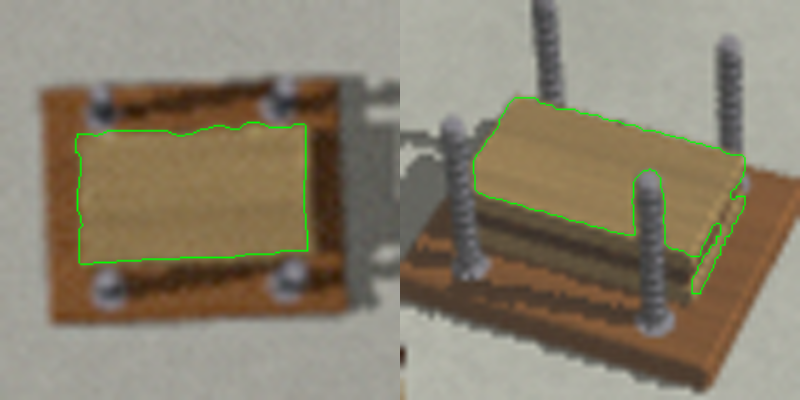

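```bash
python3 to.py 578.2 -77.3 160 92.8 0
```

```text
now [391.8 235.9 200.6] yaw 42.9 z [ 0.005  0.002 -1.   ] q [0.3  0.11 1.8  0.   1.23 1.12]
travel [-7.69 35.63  4.09] rot [  0.2  -0.2 -49.9]
```

move_arm(
  travel=[
    [-1,4.5,0],
    [-2,9,0],
    [-3,13.5,0],
    [-4,18,0],
    [-5,22.5,1],
    [-6,27,2],
    [-7,31.5,3],
    [-7.7,35.6,4],
  ],
  rotation=[
    [0,0,-6],
    [0,0,-12],
    [0,0,-18],
    [0,0,-25],
    [0,0,-31],
    [0,0,-37],
    [0,0,-44],
    [0,0,-50],
  ],
)

```text
clock: 10.3
eef_pos: [0.5768, -0.0792, 0.1564]
tcp_rot: [-2.158, -2.279, 0.001]
ft_force: [0.2, 0.7, 0.0]
grip_width: 0.0615
grasp_force: 65.5
```

move_arm(
  travel=[
    [0,0,0],
    [0,0,0],
    [0,0,0],
  ],
  rotation=[
    [0,0,0],
    [0,0,0],
    [0,0,0],
  ],
)

```text
clock: 10.6
eef_pos: [0.5761, -0.0762, 0.1579]
tcp_rot: [-2.163, -2.275, -0.0]
ft_force: [-0.2, 0.1, -0.5]
grip_width: 0.0615
grasp_force: 65.6
```

```bash
python3 to.py 578.2 -77.3 115 92.8 0 578.2 -77.3 53.5 92.8 0
python3 - <<'E'
from h import *; from station import env
S=env.get_image('scene'); s=env.sense(); z=s["eef_pos"][2]
b=(240,120,350,260); c,m=mask(S,b,lambda h,s,v:(h<14)&(s>110)&(v>40)); ct=big(m[:320],b); print(*rect(cast(S,ct,z+.011)))
cv2.drawContours(c,[((ct-np.array(b[:2])+.5)*4).astype(np.int32)],-1,(0,255,0),1); cv2.imwrite('pics/g3.png',c)
E
```

```text
now [576.1 -76.2 157.9] yaw 92.9 z [-0.002  0.002 -1.   ] q [-0.32  0.37  1.56  0.    1.21 -0.38]
travel [-0.13  0.22  4.29] rot [-0.1 -0.1  0.1]
travel [-0.14  0.22 10.44] rot [-0.1 -0.1  0.1]
[578.  -55.2] [68.9 63. ] -87.5
```

View pics/g3.png

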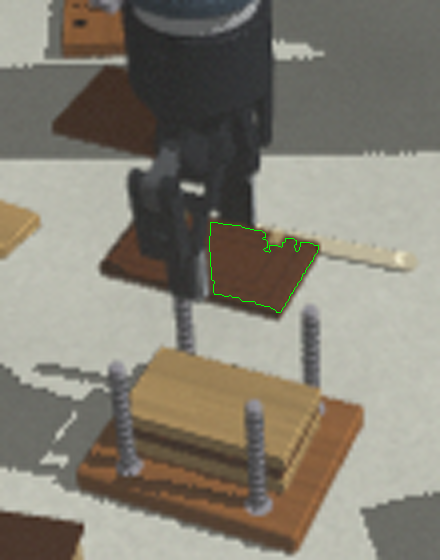

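The cover hangs level above the rods with its +y end at about (300,280) in the crop, and it is within 1–2 mm of the pile axis. I'll lower it.

move_arm(
  travel=[
    [0,0.2,2],
    [0,0.2,4],
    [0,0.2,6],
    [0,0.2,8],
    [0,0.2,9],
    [0,0.2,9.6],
    [0,0.2,9.6],
    [0,0.2,9.6],
  ],
  rotation=[
    [0,0,0],
    [0,0,0],
    [0,0,0],
    [0,0,0],
    [0,0,0],
    [0,0,0],
    [0,0,0],
    [0,0,0],
  ],
)

```text
clock: 11.45
eef_pos: [0.5799, -0.0771, 0.064]
tcp_rot: [2.163, 2.276, 0.003]
ft_force: [1.3, 0.4, 0.2]
grip_width: 0.0615
grasp_force: 65.6
```

```bash
python3 to.py 577.5 -76.3 54 92.8 0
```

```text
now [579.9 -77.1  64. ] yaw 92.9 z [ 0.002  0.    -1.   ] q [-0.32  0.48  1.66  0.    1.01 -0.38]
travel [ 0.09 -0.24  1.  ] rot [ 0.1 -0.   0.1]
```

move_arm(
  travel=[
    [0.1,-0.2,0.5],
    [0.1,-0.2,1],
    [0.1,-0.2,1.3],
    [0.1,-0.2,1.3],
    [0.1,-0.2,1.3],
  ],
  rotation=[
    [0,0,0],
    [0,0,0],
    [0,0,0],
    [0,0,0],
    [0,0,0],
  ],
)

```text
clock: 11.95
eef_pos: [0.5773, -0.0763, 0.0499]
tcp_rot: [2.164, 2.277, 0.002]
ft_force: [-0.1, -0.3, -0.8]
grip_width: 0.0617
grasp_force: 65.6
```

```bash
python3 to.py 577.5 -76.3 49.5 92.8 0
```

```text
now [577.3 -76.3  49.9] yaw 92.9 z [ 0.001  0.001 -1.   ] q [-0.32  0.49  1.67  0.    0.98 -0.37]
travel [-0.    0.02  0.04] rot [ 0.  -0.   0.1]
```

move_arm(
  travel=[
    [0,0,0.1],
    [0,0,0.15],
    [0,0,0.15],
  ],
  rotation=[
    [0,0,0],
    [0,0,0],
    [0,0,0],
  ],
)

```text
clock: 12.25
eef_pos: [0.5775, -0.0764, 0.0495]
tcp_rot: [2.164, 2.277, 0.002]
ft_force: [-1.6, 0.3, 5.7]
grip_width: 0.0617
grasp_force: 66.3
```

Contact at 5.7 N, so the cover is on the pile. Now release and rise.

move_arm(
  travel=[
    [0,0,0],
    [0,0,0],
    [0,0,0],
    [0,0,-0.5],
    [0,0,-3],
    [0,0,-7],
    [0,0,-12],
    [0,0,-15],
  ],
  rotation=[
    [0,0,0],
    [0,0,0],
    [0,0,0],
    [0,0,0],
    [0,0,0],
    [0,0,0],
    [0,0,0],
    [0,0,0],
  ],
  fingers=8.2,
)

```text
clock: 13.05
eef_pos: [0.5783, -0.0767, 0.2027]
tcp_rot: [2.161, 2.274, 0.005]
ft_force: [2.0, -1.0, 0.5]
grip_width: 0.082
grasp_force: 0.0
```

```bash
python3 to.py 603.4 -337 110 107.5 0
```

```text
now [578.3 -76.7 202.7] yaw 92.9 z [ 0.006 -0.001 -1.   ] q [-0.32  0.33  1.5   0.    1.3  -0.37]
travel [-26.12   1.13   9.31] rot [  0.3   0.1 -14.6]
```

move_arm(
  travel=[
    [-4.5,0.2,0],
    [-9,0.4,0],
    [-13.5,0.6,0],
    [-18,0.8,2],
    [-22,1,4],
    [-26,1.1,8],
    [-26,1.1,12],
    [-26,1.1,15],
  ],
  rotation=[
    [0,0,-3],
    [0,0,-6],
    [0,0,-9],
    [0,0,-12],
    [0,0,-14.6],
    [0,0,-14.6],
    [0,0,-14.6],
    [0,0,-14.6],
  ],
)

```text
clock: 13.85
eef_pos: [0.6, -0.3368, 0.0452]
tcp_rot: [-1.859, -2.529, -0.002]
ft_force: [-0.3, 1.1, -0.6]
grip_width: 0.0818
grasp_force: 0.0
```

move_arm(
  travel=[
    [0,0,0],
    [0,0,0],
    [0,0,0],
  ],
  rotation=[
    [0,0,0],
    [0,0,0],
    [0,0,0],
  ],
)

```text
clock: 14.15
eef_pos: [0.6031, -0.3361, 0.0512]
tcp_rot: [1.854, 2.53, 0.002]
ft_force: [0.5, 0.2, 0.3]
grip_width: 0.0818
grasp_force: 0.0
```

```bash
python3 to.py 603.4 -337 9 107.5 0;  python3 - <<'E'
from pile import *; from station import env; import pickle
S=env.get_image('scene');T=env.get_image('top'); pickle.dump((S,T),open("d1.pkl","wb"))
b=(255,180,335,260); b2=(298,150,358,210)
out=[]
for n,im,bb in(("S",S,b),("T",T,b2)):
    # leather top: mask dark brown (less bright/saturated than platen), seeded by region of the pile top
    q=proj(im,[[.578+x,-.077+y,.06] for x,y in((-.036,-.06),(.036,-.06),(.036,.06),(-.036,.06))])
    c,m=mask(im,bb,lambda h,s,v:(h<14)&(s>90)&(v>30)&(v<125))
    poly=np.zeros_like(m); cv2.fillPoly(poly,[((q-np.array(bb[:2])+.5)*4).astype(np.int32)],255)
    ct=big(m&poly,bb); print(n,*rect(cast(im,ct,.06)),sides(im,ct,.06,np.array([578,-77]),-87))
    cv2.drawContours(c,[((ct-np.array(bb[:2])+.5)*4).astype(np.int32)],-1,(0,255,0),1); out.append(cv2.resize(c,(400,400)))
cv2.imwrite('pics/g4.png',np.hstack(out))
E
```

```text
now [ 603.1 -336.1   51.2] yaw 107.6 z [ 0.005 -0.002 -1.   ] q [-0.67  0.65  1.38  0.    1.11 -0.98]
travel [-0.08 -0.02  4.23] rot [0.2 0.2 0.1]
S [578.9 -77.1] [112.1  63.7] -87.2 {'+x': (-0.7, 0.2, 52), '-x': (0.7, -0.5, 55), '+y': (-0.6, 0.1, 99), '-y': (2.5, -0.5, 82)}
T [579.3 -79.3] [116.6  68. ] -88.3 {'+x': (3.1, -2.9, 77), '-x': (3.4, 0.9, 62), '+y': (-0.8, 0.3, 109), '-y': (1.6, 0.5, 74)}
```

View pics/g4.png

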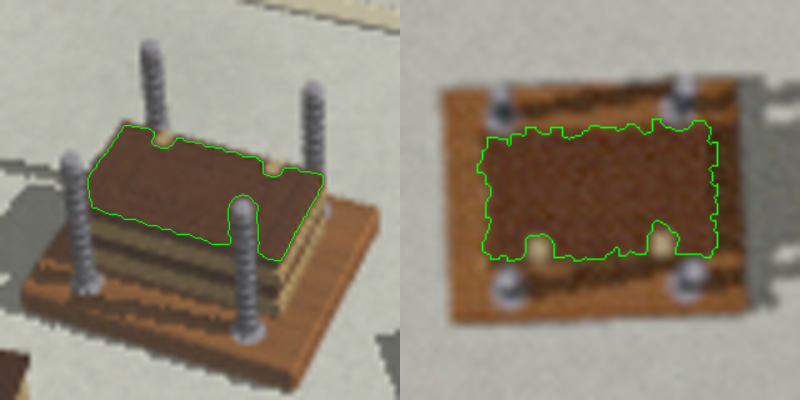

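The cover lies flush on the pile in both views, at about (578.9,-77.1) mm and -87.2°. Now for the full-size board.

move_arm(
  travel=[
    [0,0,2],
    [0,0,4],
    [0,0,4.8],
    [0,0,4.8],
    [0,0,4.8],
  ],
  rotation=[
    [0,0,0],
    [0,0,0],
    [0,0,0],
    [0,0,0],
    [0,0,0],
  ],
)

```text
clock: 14.75
eef_pos: [0.6023, -0.3358, 0.0018]
tcp_rot: [1.856, 2.532, 0.002]
ft_force: [0.6, -0.3, 0.2]
grip_width: 0.0819
grasp_force: 0.0
```

move_arm(
  travel=[
    [0,0,0],
    [0,0,0],
    [0,0,0],
    [0,0,0],
    [0,0,0],
    [0,0,0],
  ],
  rotation=[
    [0,0,0],
    [0,0,0],
    [0,0,0],
    [0,0,0],
    [0,0,0],
    [0,0,0],
  ],
  fingers=5.5,
)

```text
clock: 15.35
eef_pos: [0.6027, -0.3362, 0.0027]
tcp_rot: [1.855, 2.531, 0.002]
ft_force: [-0.3, 0.4, 5.2]
grip_width: 0.0612
grasp_force: 64.8
```

move_arm(
  travel=[
    [0,0,-3],
    [0,0,-7],
    [0,0,-12],
    [0,0,-16],
    [0,0,-16],
    [0,0,-16],
  ],
  rotation=[
    [0,0,0],
    [0,0,0],
    [0,0,0],
    [0,0,0],
    [0,0,0],
    [0,0,0],
  ],
)

```text
clock: 15.95
eef_pos: [0.602, -0.3359, 0.1627]
tcp_rot: [1.855, 2.53, 0.002]
ft_force: [0.1, -0.1, -0.9]
grip_width: 0.0612
grasp_force: 65.5
```

```bash
python3 to.py 578 -76.8 165 92.8 0
```

```text
now [ 602.  -335.9  162.7] yaw 107.5 z [ 0.004 -0.002 -1.   ] q [-0.67  0.55  1.26  0.    1.33 -0.98]
travel [25.43  5.51 -0.29] rot [ 0.2  0.1 14.7]
```

move_arm(
  travel=[
    [4,1,-0.3],
    [8,2,-0.3],
    [12,3,-0.3],
    [16,4,-0.3],
    [20,4.8,-0.3],
    [23,5.2,-0.3],
    [25.4,5.5,-0.3],
    [25.4,5.5,-0.3],
  ],
  rotation=[
    [0,0,2],
    [0,0,5],
    [0,0,8],
    [0,0,11],
    [0,0,14.7],
    [0,0,14.7],
    [0,0,14.7],
    [0,0,14.7],
  ],
)

```text
clock: 16.75
eef_pos: [0.5753, -0.0729, 0.1617]
tcp_rot: [-2.159, -2.276, 0.0]
ft_force: [-1.1, -1.3, -1.4]
grip_width: 0.0618
grasp_force: 65.5
```

move_arm(
  travel=[
    [0,0,0],
    [0,0,0],
    [0,0,0],
    [0,0,0],
  ],
  rotation=[
    [0,0,0],
    [0,0,0],
    [0,0,0],
    [0,0,0],
  ],
)

```text
clock: 17.15
eef_pos: [0.5774, -0.0777, 0.1633]
tcp_rot: [2.168, 2.274, 0.002]
ft_force: [-0.0, 0.5, -1.0]
grip_width: 0.0609
grasp_force: 65.5
```

```bash
python3 to.py 578 -76.8 75 92.8 0
python3 - <<'E'
from pile import *; from station import env
S=env.get_image('scene'); z=env.sense()["eef_pos"][2]
b=(240,120,350,230); c,m=mask(S,b,lambda h,s,v:(h>10)&(h<30)&(s>50)&(v>110))
ct=big(m,b); print(*rect(cast(S,ct,z+.0093)),sides(S,ct,z+.0093,np.array([578,-77]),-87,tol=10))
cv2.drawContours(c,[((ct-np.array(b[:2])+.5)*4).astype(np.int32)],-1,(0,255,0),1); cv2.imwrite('pics/g5.png',c)
E
```

```text
now [577.4 -77.7 163.3] yaw 92.7 z [ 0.001  0.001 -1.   ] q [-0.33  0.37  1.55  0.    1.22 -0.37]
travel [0.08 0.05 8.83] rot [ 0.  -0.  -0.1]
[580.5 -55.6] [73.8 73.4] -86.5 {'-x': (-1.5, -0.1, 52), '+y': (-2.2, -6.1, 52), '-y': (1.6, 4.5, 89)}
```

View pics/g5.png

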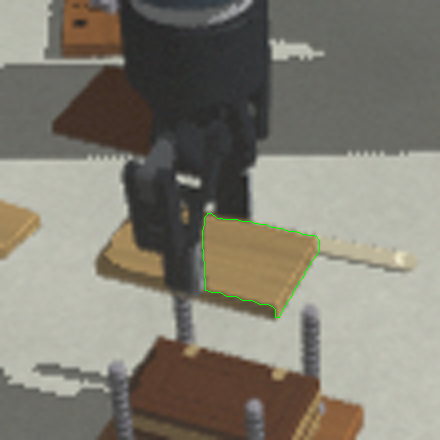

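The board hangs level above the rods, with its free corner at about (278,315) in the crop, and is within 1.5 mm of the cover's axis. I'll lower it.

move_arm(
  travel=[
    [0,0,2],
    [0,0,4],
    [0,0,6],
    [0,0,8],
    [0,0,8.8],
    [0,0,8.8],
    [0,0,8.8],
    [0,0,8.8],
  ],
  rotation=[
    [0,0,0],
    [0,0,0],
    [0,0,0],
    [0,0,0],
    [0,0,0],
    [0,0,0],
    [0,0,0],
    [0,0,0],
  ],
)

```text
clock: 18.0
eef_pos: [0.5784, -0.077, 0.0768]
tcp_rot: [2.165, 2.273, 0.003]
ft_force: [-0.2, -0.3, 0.2]
grip_width: 0.0609
grasp_force: 65.5
```

```bash
python3 to.py 577.8 -78.3 64 92.8 0
```

```text
now [578.4 -77.   76.8] yaw 92.8 z [ 0.003 -0.    -1.   ] q [-0.32  0.46  1.65  0.    1.03 -0.37]
travel [-0.13 -0.07  1.28] rot [0.2 0.  0. ]
```

move_arm(
  travel=[
    [-0.1,-0.1,0.6],
    [-0.1,-0.1,1.1],
    [-0.1,-0.1,1.1],
    [-0.1,-0.1,1.1],
  ],
  rotation=[
    [0,0,0],
    [0,0,0],
    [0,0,0],
    [0,0,0],
  ],
)

```text
clock: 18.4
eef_pos: [0.5764, -0.0776, 0.0643]
tcp_rot: [-2.166, -2.275, -0.002]
ft_force: [0.9, 0.2, -0.9]
grip_width: 0.0611
grasp_force: 65.5
```

move_arm(
  travel=[
    [0,0,0.1],
    [0,0,0.1],
    [0,0,0.1],
  ],
  rotation=[
    [0,0,0],
    [0,0,0],
    [0,0,0],
  ],
)

```text
clock: 18.7
eef_pos: [0.5766, -0.0777, 0.0636]
tcp_rot: [2.166, 2.275, 0.002]
ft_force: [0.0, -0.4, -0.7]
grip_width: 0.0613
grasp_force: 65.5
```

move_arm(
  travel=[
    [0,0.1,0],
    [0,0.1,0.1],
    [0,0.1,0.1],
    [0,0.1,0.1],
  ],
  rotation=[
    [0,0,0],
    [0,0,0],
    [0,0,0],
    [0,0,0],
  ],
)

```text
clock: 19.1
eef_pos: [0.5779, -0.0777, 0.0627]
tcp_rot: [2.165, 2.275, 0.002]
ft_force: [0.7, -0.1, 0.6]
grip_width: 0.0609
grasp_force: 65.6
```

Just at contact. Release and rise.

move_arm(
  travel=[
    [0,0,0],
    [0,0,0],
    [0,0,0],
    [0,0,-0.5],
    [0,0,-3],
    [0,0,-7],
    [0,0,-12],
    [0,0,-15],
  ],
  rotation=[
    [0,0,0],
    [0,0,0],
    [0,0,0],
    [0,0,0],
    [0,0,0],
    [0,0,0],
    [0,0,0],
    [0,0,0],
  ],
  fingers=8.2,
)

```text
clock: 19.9
eef_pos: [0.5785, -0.078, 0.2169]
tcp_rot: [2.163, 2.272, 0.005]
ft_force: [1.1, 0.1, -0.1]
grip_width: 0.082
grasp_force: 0.0
```

move_arm(
  travel=[
    [-4,-3,0],
    [-8,-6,0],
    [-12,-9,0],
    [-16,-12,0],
    [-18,-14,0],
    [-18,-14,0],
    [-18,-14,0],
    [-18,-14,0],
  ],
  rotation=[
    [0,0,0],
    [0,0,0],
    [0,0,0],
    [0,0,0],
    [0,0,0],
    [0,0,0],
    [0,0,0],
    [0,0,0],
  ],
)

```text
clock: 20.7
eef_pos: [0.447, -0.2636, 0.2125]
tcp_rot: [2.165, 2.276, 0.003]
ft_force: [-0.8, -0.4, -0.5]
grip_width: 0.0819
grasp_force: 0.0
```

Run:
```python
from h import *; from station import env
S=env.get_image('scene');T=env.get_image('top')
a=cv2.resize(S['pixels'][180:260,255:335],(400,400),interpolation=cv2.INTER_CUBIC);b=cv2.resize(T['pixels'][150:210,298:358],(400,400),interpolation=cv2.INTER_CUBIC)
cv2.imwrite('pics/g6.png',np.hstack([a,b]))
```

```text
(no output)
```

View pics/g6.png

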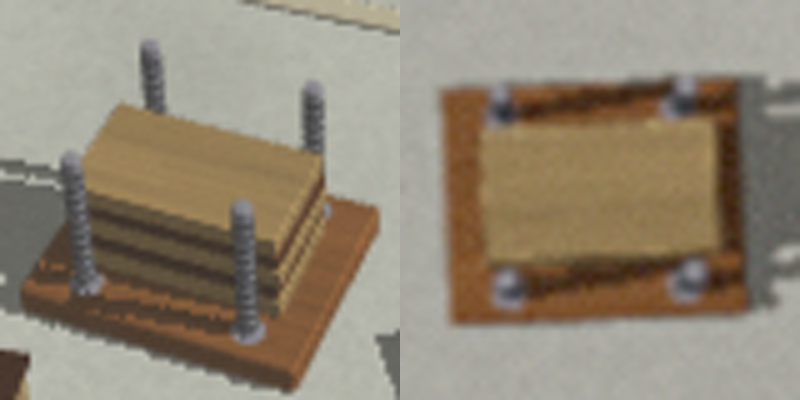

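The pile shows five pieces with flush edges between the rods; its near corner is at about (278,315) in the left crop. Handing in.

```bash
python3 -c "
from station import env
print(env.hand_in())"
```

```text
the job is handed in; nothing more can be done
None
```

The cover and the full-size board lie on the pile in the press, edges in line with the pieces below in the last pictures; the job was handed in at about 21 s, and no verdict came back.

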